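Set the bowl feeder's rate dial and start it

ROBOT

A 7-joint arm with a two-finger parallel gripper is mounted at the origin on the work surface. World frame = base frame: x ahead of the robot, y to its left, z up, the work surface at z = 0. Lengths are in m, angles in rad, forces in N, time in s.
With the tool pointing down it reaches from about 0.4 to 0.85 m from the base axis. Payload 10.4 kg.
Tool frame: the origin (TCP) lies between the finger pads; the fingertips stand env.tcp_to_tips ahead of it and the grasp point (between the pads) lies 11 mm behind it (env.tcp_to_tips is the distance from the TCP to the fingertips, in m); z points along the fingers, y is the direction in which the jaws open and shut (so a half turn about z gives the same grasp; the last joint's range is limited). The gripper opens to 85 mm and grips with 20 to 120 N. Pads are 22 mm wide; open, the fingers measure 114 mm over their backs; the gripper's body (76 mm by 85 mm) begins 54 mm behind the grasp point. The pads swing forward as they close: fully open they stand 13 mm farther back than shut.
Start: joints at [-1.138, 0.332, -0.065, 1.46, 0.022, 1.35, -0.088], TCP at [0.275, 0.561, 0.239] pointing down, gripper open.
Joint ranges: [-2.6, 2.6], [-0.5, 2.12], [-1.47, 1.34], [0.16, 2.42], [-1.27, 4.41], [0.06, 2.06], [-2.6, 2.6]. Speed limits (rad/s): [2.22, 2.22, 2.79, 2.79, 3.14, 3.14, 3.14].

INTERFACE

Orientations are given as a unit quaternion [x, y, z, w].
In Python, from plant import read_state, imaging, sign_off, env gives the robot as it stands. The module is installed in compiled form; this text tells all that it offers.
- The arm moves only by the shell command python3 -m handwheel 'ROWS'. ROWS is text: rows parted by semicolons, each of 5 numbers parted by spaces: the shift along the tool's x, y, z in units of 0.15 m (1.0 is 0.15 m), then the turn about the tool's z in units of pi rad (1.0 is pi rad), then the closure, from 0 (fully open) to 1 (shut). In form: x y z twist gripper; .... A call has 1 to 8 rows; each row is the pose to reach, as a shift and turn from the pose commanded when the call began, along the tool's axes at that moment, turning the shorter way round; what a row does not reach only later rows make up. A row lasts 1/8 s, in which the tool goes at most 62.5 mm and 10.7 degrees, less where a joint would pass 70% of its speed; a pose out of reach is approached as far as the arm can. A call with a number of a shift or a turn outside -1 to 1 is refused whole. A call with a gripper value outside its range is refused whole. The fingers move at their own pace and stop on an object; the grip force is fixed at half the most. Time passes only in rows, so rows that repeat a pose let the fingers close. It gives the time, the measured TCP pose, the force and the opening at its end, in the units of the state.
- read_state(): the state, without advancing time (a new reading comes with each control period).
- imaging.camera(name): name is "side" or "top"; returns a dict with "img" (420x560x3 uint8, red, green, blue), "fx", "fy", "cx", "cy" (pixels), "R" (3x3) and "t" (3): a world point X has camera coordinates R X + t. Camera axes: x right, y down, z forward; pixel columns grow to the right and rows downward; lengths in m; the calibration is good to about 2 mm. A picture is of the moment at which its call begins. There is no depth.
- sign_off(): hands the job in, once; it reports no verdict.
The state is a dict: "t": time; "joints": joint angles; "joint_vel": joint speeds; "joint_torque": joint torques, N m; "eef_pos": TCP position; "tool_rot": TCP orientation; "force": force on the tool from outside, world axes, zero at the start; "ft_torque": the same for the moment, N m; "grip_width": finger opening in m.
Only numpy, scipy, OpenCV 4.12 (cv2) and the standard library are available. Lean on these libraries where they do the work, as an engineer would, in place of code of your own. Each camera call takes 0.05 s, during which the arm holds its last target. There are 200 camera calls.

TASK

Set the feed rate on the grey controller: with a fingertip, push the black dial round by its upright yellow peg, without gripping or forcing it, until its white index line points exactly at the orange set-point pointer. Then press the green start button fully down and let it go. Leave the orange pointer, the red button and all the loose things where they are.

Things in the scene. Friction and masses are not known exactly. Their poses are not given: they have to be found in the camera images.
- controller: the feeder's control box, fixed to the bench: grey, 240 (x) x 320 (y) x 70 mm high; origin at the centre of its underside, on the bench; at yaw 0 its x points away from the robot, y to the robot's left. The dial's axis is upright and stands at (0, -55) mm from the origin; the green button at (-70, 105) mm, the red one at (0, 105) mm
- dial (a joint): angle of the dial (rad, counter-clockwise positive seen from above; may read more than pi): the direction in which its white index line points, 0 = along the controller's +x. Black disc 150 mm across, its flat top 84 mm above the bench. It turns endlessly both ways, without stops, with light friction (about 0.12 N m, some 2.5 N at the peg), and stays where it is left. It is driven by its peg
- setpoint (a joint): angle of the orange set-point pointer about the same axis, same zero and sense as the dial: the dial is set when both angles are equal (modulo a full turn)
- dial_index (a point): outer end of the white index line, on the dial's top at its rim, 75 mm from the axis
- dial_peg (a point): centre of the top of the dial's yellow drive peg: upright pin with a sleeve that spins freely (so that a finger rolls on it), 14 mm in diameter, standing 28 mm above the dial's top (its top 112 mm above the bench), 50 mm from the axis, exactly opposite the index line; the dial's top is otherwise flat
- setpoint_mark (a point): inner tip of the orange set-point pointer, 79 mm from the dial's axis; the pointer is an orange bar 6 mm wide lying from 79 to 103 mm from the axis, just outside the dial's rim, its top 80 mm above the bench; its x axis points outwards from the dial's axis. It stays put unless forced
- start_top (a point): centre of the top face of the green start button (28 mm across); spring button, 6 mm travel straight down, fully down takes 5 N
- start (a joint): travel of the green button (m): 0 up, 0.006 fully down; it springs back
- stop (a joint): travel of the red stop button (m), same make as the green one, 70 mm farther from the robot than it: leave alone
- tray: blue open tray, 220 x 280 x 40 mm high, fixed; origin at the centre of its underside
- cap_tray1: loose cap, gold side up, lying in the blue tray; 58 mm across, 10 mm high (two lugs reach 41 mm from the centre); origin at the centre of its underside
- cap_tray2: loose white cap lying in the blue tray; 58 mm across, 10 mm high (two lugs reach 41 mm from the centre); origin at the centre of its underside
- cap_box: loose cap, gold side up, lying on top of the controller at its far left corner, about (70, 112) mm from the controller's origin; top at 80 mm above the bench; 58 mm across, 10 mm high (two lugs reach 41 mm from the centre); origin at the centre of its underside
- cap_a: loose white cap on the bench beyond the work; 58 mm across, 10 mm high (two lugs reach 41 mm from the centre); origin at the centre of its underside
- cap_b: loose cap, gold side up, on the bench beyond the work; 58 mm across, 10 mm high (two lugs reach 41 mm from the centre); origin at the centre of its underside
- can: loose can with a blue label, 66 mm across, 110 mm high; origin at the centre of its underside
- driver: loose screwdriver with a red handle lying on the bench at the left, blade away from the robot; origin at its middle, underneath

How it is judged:
On the way, in this order (a step that is already met when the one before it is completed fails the run):
1. the dial rests with its index line at the orange pointer (y of dial_index in the frame of setpoint_mark between -0.005 and 0.005 m and x of dial_index in the frame of setpoint_mark above -0.03 m and velocity of joint dial between -0.03 and 0.03 rad/s), for 0.3 s.
2. then the green button is pressed fully down, the dial still set (all of step 1 and value of joint start above 0.0045 m), for 0.05 s.
At the end, for the whole second after the job is handed in: The index line's outer end is within 5 mm (about 4 degrees) sideways of the middle line of the orange pointer, the dial at rest, the green button up again after having been pressed at least 4.5 mm with the dial set, the red one up, the loose things within 12 mm of where they stood (all of step 1 and value of joint each of start, stop below 0.0015 m and distance of each of cap_tray1, cap_tray2, cap_box, cap_a, cap_b, can, driver from where it was at the start of the episode below 0.012 m); the robot touches nothing.
It fails at once if the red stop button is pressed (value of joint stop above 0.003 m).
It fails at once if the orange pointer is shifted (more than 4 mm) (distance of setpoint_mark from where it was at the start of the episode above 0.004 m).
It fails at once if the dial is gripped or forced (more than 35 N from the fingers) (contact force between the fingers and dial above 35 N).
It fails at once if a loose thing is lifted, carried or knocked (more than 20 mm) (distance of any of cap_tray1, cap_tray2, cap_box, cap_a, cap_b, can, driver from where it was at the start of the episode above 0.02 m).
It also fails if it takes over 45 s, if anything falls off the work surface, if the arm or the gripper's body presses on something with over 40 N, if the wrist force passes 120 N, or if a joint passes its speed limit or range.

## Working session

There is one attempt and no reset: what is moved stays moved. The work goes in short steps, Python scripts to look and compute and a shell command to move; the robot and the scene stay as the last step left them, time stands still between calls to the robot, and variables do not carry over. Pictures are saved under pics/ and viewed, about 8 in all and at most 12, crops included, and the job is handed in when it is done.

```bash
mkdir -p pics; python3 - <<'E'
from plant import read_state, imaging, env
import cv2,numpy as np
s=read_state()
for k in s: print(k,np.round(s[k],4))
print(env.tcp_to_tips)
for n in("top","side"):
    c=imaging.camera(n); cv2.imwrite(f"pics/{n}0.png",c["img"][:,:,::-1])
    print(n,c["fx"],c["fy"],c["cx"],c["cy"],np.round(c["R"],4).tolist(),np.round(c["t"],4))
a=cv2.imread("pics/top0.png")
E
```

```text
t 0.0
joints [-1.1376  0.3329 -0.0647  1.4609  0.0216  1.3499 -0.0885]
joint_vel [ 0.0004  0.0005  0.0018 -0.0013 -0.0016  0.0011 -0.    ]
joint_torque [ 4.00000e-04 -6.25430e+01  4.96000e-02 -3.91622e+01  1.64000e-02
  9.80000e-03  0.00000e+00]
eef_pos [0.275  0.5609 0.2385]
tool_rot [ 2.259e-01  9.742e-01 -7.000e-04 -1.000e-04]
force [ 0.1965  0.1281 -0.4235]
ft_torque [ 0.0395 -0.0022  0.0079]
grip_width 0.0853
0.008
top 537.0722493341094 537.0722493341094 270.4763020069571 209.91078388834651 [[0.0289, -0.9996, -0.0077], [-0.9879, -0.0274, -0.1524], [0.1521, 0.012, -0.9883]] [1.2000e-03 6.0860e-01 1.4901e+00]
side 383.215951537154 383.215951537154 283.4727545150827 206.7921897964729 [[0.9863, -0.164, -0.0178], [-0.0971, -0.4904, -0.8661], [0.1333, 0.8559, -0.4996]] [-0.5817  0.1652  1.2614]
```

View pics/top0.png

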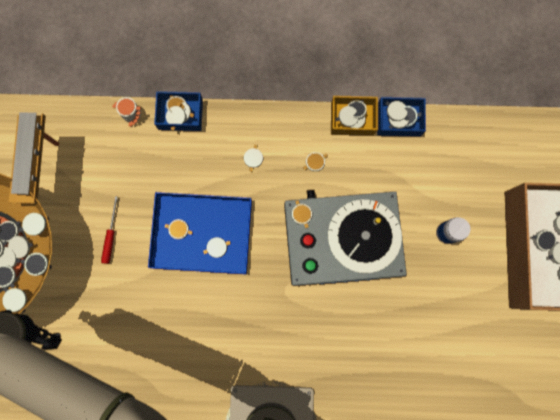

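View pics/side0.png

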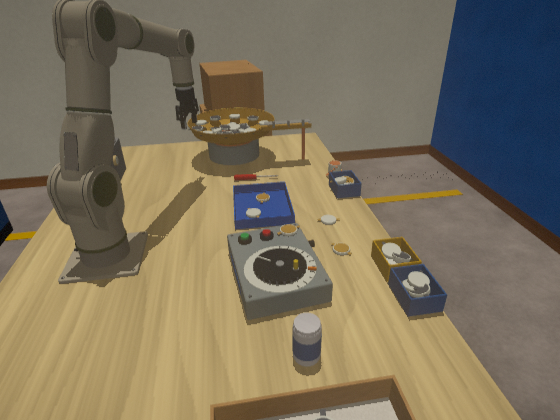

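The top view shows the controller centred near (345,238) and the dial axis near (365,236). The index points lower left, to about (349,257); the peg is near (377,220) and the orange pointer near (376,206). The side view agrees, and nothing stands near the dial except the can on its right.

```bash
cat > h.py <<'E'
from plant import read_state, imaging, env
import cv2,numpy as np
from scipy.spatial.transform import Rotation as Ro
def ray(c,uv,z):
    R,t=c["R"],c["t"]; o=-R.T@t
    d=R.T@np.array([(uv[0]-c["cx"])/c["fx"],(uv[1]-c["cy"])/c["fy"],1.])
    return o+d*(z-o[2])/d[2]
def proj(c,X):
    p=c["R"]@np.asarray(X)+c["t"]; return np.array([c["fx"]*p[0]/p[2]+c["cx"],c["fy"]*p[1]/p[2]+c["cy"]])
def blobs(c,lo,hi,box,amin=4):
    h=cv2.cvtColor(c["img"],cv2.COLOR_RGB2HSV); m=cv2.inRange(h,np.array(lo),np.array(hi))
    k=np.zeros_like(m); x0,y0,x1,y1=box; k[y0:y1,x0:x1]=255; m&=k
    n,l,s,ce=cv2.connectedComponentsWithStats(m)
    return sorted([(int(s[i,4]),ce[i].round(2).tolist(),s[i,:4].tolist()) for i in range(1,n) if s[i,4]>=amin],reverse=True)[:5]
E
python3 - <<'E'
from h import *
for n,b in(("top",(270,180,420,300)),("side",(215,215,340,320))):
    c=imaging.camera(n)
    for nm,lo,hi in(("yel",(22,130,110),(32,255,255)),("orange",(4,150,150),(16,255,255)),("green",(50,100,50),(85,255,255)),("red",(0,150,80),(3,255,255)),("black",(0,0,0),(180,255,45))):
        print(n,nm,blobs(c,lo,hi,b))
    x0,y0,x1,y1=b
    cv2.imwrite(f"pics/{n}crop.png",cv2.resize(c["img"][y0:y1,x0:x1,::-1],None,fx=5,fy=5,interpolation=cv2.INTER_CUBIC))
E
```

```text
top yel [(25, [377.6, 219.96], [375, 218, 6, 5])]
top orange [(12, [374.92, 204.33], [374, 201, 3, 8])]
top green [(101, [310.04, 265.19], [305, 260, 11, 12])]
top red [(86, [307.48, 239.53], [303, 235, 10, 11])]
top black [(1878, [364.87, 235.45], [339, 210, 53, 52]), (44, [310.3, 266.66], [303, 259, 15, 14]), (43, [310.79, 193.93], [308, 191, 7, 7]), (38, [308.03, 242.79], [301, 235, 14, 13])]
side yel [(25, [295.56, 262.8], [294, 259, 4, 10])]
side orange [(9, [311.78, 267.11], [308, 267, 8, 2])]
side green [(36, [244.31, 235.64], [241, 233, 8, 6])]
side red [(25, [266.04, 231.4], [263, 230, 7, 5])]
side black []
```

View pics/topcrop.png

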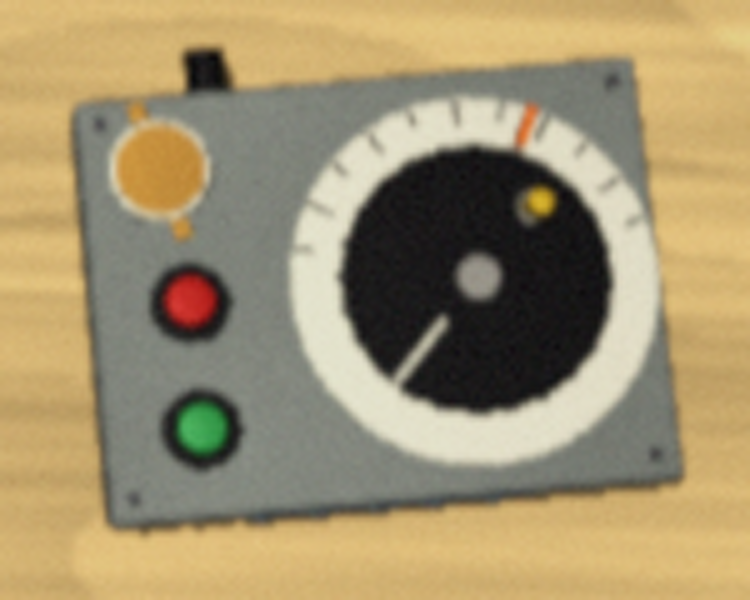

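The crop shows the hub near (365.6,235.4), the index end near (350,256.2), the peg top near (378,220) and the orange pointer from about (374,209.5) to (376.5,201.5). Next I turn these into world positions.

```bash
python3 - <<'E'
from h import *
c=imaging.camera("top"); s=imaging.camera("side")
h=cv2.cvtColor(c["img"],cv2.COLOR_RGB2HSV)
b=cv2.inRange(c["img"],(0,0,0),(70,70,70)); k=np.zeros_like(b); k[205:268,333:398]=255; b&=k
b=cv2.morphologyEx(b,cv2.MORPH_CLOSE,np.ones((9,9)))
ct=max(cv2.findContours(b,0,1)[0],key=cv2.contourArea)
e=cv2.fitEllipse(ct); print("ell",e)
A=ray(c,e[0],.084); A[2]=0
P=lambda u,z:ray(c,u,z)
pe=P((377.6,219.96),.112); orr=P((375.2,205.3),.080); ix=P((350.2,256.2),.084); g=P((310.2,265.3),.084); rd=P((307.5,240),.084); hub=P((365.6,235.4),.086)
for n,v in dict(axis=A,hub=hub,peg=pe,orange=orr,index=ix,green=g,red=rd).items():
    d=v-A; print(n,v.round(4),"r",np.hypot(*d[:2]).round(4),"ang",np.degrees(np.arctan2(d[1],d[0])).round(1))
print("yaw g->r",np.degrees(np.arctan2(*(rd-g)[[1,0]])))
# controller frame estimate of axis from green: offset (70,-160)
for nm,X in dict(peg=pe,green=g,orange=orr).items(): print("side reproj",nm,proj(s,X))
# top corners of the box
bx=[np.array(p)/5+(270,180) for p in((76,103),(630,60),(682,480),(112,525))]
C=np.array([P(p,.07) for p in bx]); print(C.round(4),C.mean(0))
d=C[0]-C[1]; d2=C[3]-C[2]; print("yaw",[np.degrees(np.arctan2(-q[0],q[1])) for q in(d,d2)])
st=read_state(); print(Ro.from_quat(st["tool_rot"]).as_matrix().round(3))
E
```

```text
ell ((364.887939453125, 235.3035888671875), (50.698936462402344, 52.28017807006836), 118.11778259277344)
axis [ 0.5387 -0.2452  0.    ] r 0.0 ang 0.0
hub [ 0.5383 -0.2468  0.086 ] r 0.0017 ang -104.9
peg [ 0.5786 -0.2751  0.112 ] r 0.0498 ang -36.8
orange [ 0.6243 -0.2745  0.08  ] r 0.0905 ang -18.9
index [ 0.4798 -0.205   0.084 ] r 0.0713 ang 145.7
green [ 0.4517 -0.0955  0.084 ] r 0.1731 ang 120.2
red [ 0.5212 -0.0868  0.084 ] r 0.1594 ang 96.3
yaw g->r 7.129309957227538
side reproj peg [295.23363035 260.54295588]
side reproj green [244.46164352 237.30008998]
side reproj orange [311.30532313 267.64352507]
[[ 0.6324 -0.0226  0.07  ]
 [ 0.6657 -0.3351  0.07  ]
 [ 0.4306 -0.3621  0.07  ]
 [ 0.397  -0.0483  0.07  ]] [ 0.53144646 -0.19203723  0.07      ]
yaw [np.float64(6.08253997227722), np.float64(6.119920729355121)]
[[-0.898  0.44  -0.   ]
 [ 0.44   0.898 -0.   ]
 [-0.    -0.    -1.   ]]
```

```bash
python3 -m handwheel '-1 -0.92 0 0 1; -1 -0.92 0 0 1; -1 -0.92 0 0 1; -1 -0.92 0 0 1'; python3 -m handwheel '-1 -0.92 0 0 1; -1 -0.92 0 0 1; -1 -0.92 0 0 1; -1 -0.92 0 0 1'; python3 -m handwheel '-1 -0.92 0 0 1; -1 -0.92 0 0 1; -1 -0.92 0 0 1; -1 -0.92 0 0 1'; python3 -c "
from h import *
s=read_state();print(s['joints'],s['tool_rot'])"
```

```text
t: 0.8
eef_pos: [0.3511, 0.3676, 0.2397]
tool_rot: [0.229, 0.974, 0.0, 0.0]
force: [-0.3, 0.1, -0.4]
grip_width: 0.0122
t: 1.3
eef_pos: [0.4242, 0.1783, 0.2397]
tool_rot: [0.228, 0.974, 0.0, 0.0]
force: [-0.3, 0.3, 0.5]
grip_width: 0.0001
t: 1.8
eef_pos: [0.498, -0.0114, 0.2395]
tool_rot: [0.228, 0.974, -0.0, 0.0]
force: [0.0, 0.4, -0.4]
grip_width: 0.0004
[-0.50857517  0.03722554  0.45423212  1.81074001 -0.01605279  1.29680992
  1.06096905] [ 2.27755931e-01  9.73718105e-01 -3.33339774e-04  4.21677365e-04]
```

```bash
python3 -m handwheel '-1 -0.92 0 0 1; -1 -0.92 0 0 1; -1 -0.92 0 0 1; -1 -0.92 0 0 1'; python3 -m handwheel '-0.2 -0.175 0 -0.147 1; -0.2 -0.175 0 -0.147 1; -0.2 -0.175 0 -0.147 1; -0.2 -0.175 0 -0.147 1; -0.2 -0.175 0 -0.147 1'; python3 - <<'E'
from h import *
s=read_state();print(s['joints'],s['tool_rot'],s['eef_pos'],Ro.from_quat(s['tool_rot']).as_matrix().round(3))
E
```

```text
t: 2.3
eef_pos: [0.5716, -0.2014, 0.2387]
tool_rot: [0.227, 0.974, -0.001, -0.0]
force: [0.2, 0.2, -0.3]
grip_width: -0.0
t: 2.92
eef_pos: [0.5867, -0.2342, 0.2392]
tool_rot: [-0.003, 1.0, 0.0, 0.0]
force: [-0.3, 0.5, -0.0]
grip_width: -0.0001
[-0.10885986  0.3749532   0.54949538  1.46886193 -0.19771481  1.3533033
  2.02853019] [-2.69332125e-03  9.99996330e-01  2.91419574e-04  1.49434722e-05] [ 0.58671076 -0.23417379  0.23916383] [[-1.    -0.005  0.   ]
 [-0.005  1.     0.001]
 [-0.     0.001 -1.   ]]
```

```bash
python3 -m handwheel '0 0 0.4 0 1; 0 0 0.7 0 1; 0 0 0.8 0 1; 0 0 0.875 0 1; 0 0 0.875 0 1; 0 0 0.875 0 1'; python3 - <<'E'
from h import *
s=imaging.camera("side"); cv2.imwrite("pics/s1.png",cv2.resize(s["img"][190:320,210:360,::-1],None,fx=5,fy=5,interpolation=cv2.INTER_CUBIC))
E
```

```text
t: 3.68
eef_pos: [0.5871, -0.2357, 0.1096]
tool_rot: [-0.003, 1.0, -0.0, 0.001]
force: [0.1, 0.3, 0.4]
grip_width: 0.0001
```

View pics/s1.png

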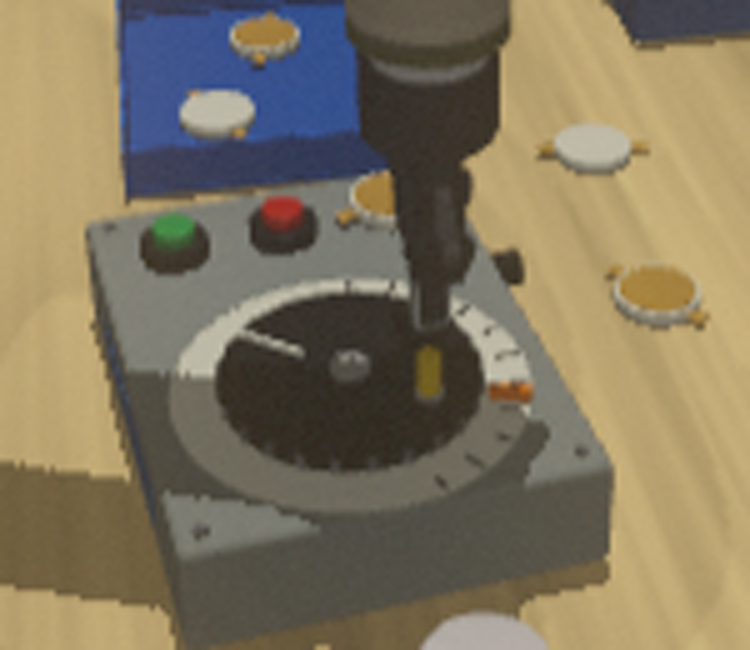

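The side crop shows the shut fingertips at about (296.4,256) in full-frame pixels, on the far-left side of the peg. The peg spans roughly (296,259.5) to (296,270.5). I'll check the tip height by projection.

```bash
python3 - <<'E'
from h import *
s=imaging.camera("side")
for z in (.115,.108,.102,.096,.09): print(z, proj(s,(.587,-.2357-.008,z)).round(1))
print("peg",proj(s,(.579,-.2753,.112)),proj(s,(.579,-.2753,.084)))
a=np.array([.538,-.2465])
for d in (14,0,-15,-30,-45,-60,-75,-90,-105,-120,-135,-150,-160,-165,-170,-175,-180):
    t=np.radians(d); q=a+.05*np.array([np.cos(t),np.sin(t)]); dd=q-[.5867,-.2357]; print(d,(dd*[-1,1]/.15).round(3))
E
```

```text
0.115 [296.  252.5]
0.108 [296.  254.5]
0.102 [296.  256.2]
0.096 [296.1 257.9]
0.09 [296.1 259.6]
peg [295.38914215 260.57566987] [295.41153412 268.6253773 ]
14 [0.001 0.009]
0 [-0.009 -0.072]
-15 [ 0.003 -0.158]
-30 [ 0.036 -0.239]
-45 [ 0.089 -0.308]
-60 [ 0.158 -0.361]
-75 [ 0.238 -0.394]
-90 [ 0.325 -0.405]
-105 [ 0.411 -0.394]
-120 [ 0.491 -0.361]
-135 [ 0.56  -0.308]
-150 [ 0.613 -0.239]
-160 [ 0.638 -0.186]
-165 [ 0.647 -0.158]
-170 [ 0.653 -0.13 ]
-175 [ 0.657 -0.101]
-180 [ 0.658 -0.072]
```

```bash
python3 -m handwheel '0 0 0.055 0 1; 0 0 0.055 0 1; -0.009 -0.072 0.055 0 1; 0.003 -0.158 0.055 0 1; 0.036 -0.239 0.055 0 1; 0.089 -0.308 0.055 0 1; 0.158 -0.361 0.055 0 1; 0.158 -0.361 0.055 0 1'; python3 - <<'E'
from h import *
for n,b in(("top",(330,180,420,300)),("side",(215,215,340,320))):
    c=imaging.camera(n); y=blobs(c,(20,110,70),(32,255,255),b); print(n,y,[ray(c,k[1],.112 if n=="top" else .1).round(4) for k in y[:1]])
E
```

```text
t: 4.78
eef_pos: [0.5612, -0.2913, 0.0999]
tool_rot: [-0.002, 1.0, -0.0, -0.0]
force: [-0.4, -0.4, -0.5]
grip_width: 0.0001
top [(833, [361.54, 186.1], [330, 180, 73, 16]), (494, [410.92, 285.36], [396, 263, 24, 37]), (42, [332.0, 288.74], [330, 284, 8, 12]), (9, [413.56, 261.22], [412, 259, 4, 5]), (8, [418.25, 181.12], [417, 180, 3, 4])] [array([ 0.6715, -0.2311,  0.112 ])]
side [(417, [227.85, 307.18], [215, 291, 32, 29]), (54, [283.48, 269.96], [281, 265, 6, 11]), (39, [337.0, 246.77], [334, 243, 6, 9]), (9, [332.11, 243.78], [331, 243, 4, 3]), (7, [288.43, 316.29], [287, 315, 4, 3])] [array([ 0.3893, -0.4061,  0.1   ])]
```

```bash
python3 -m handwheel '0.08 -0.033 0 0 1; 0.167 -0.044 0 0 1; 0.253 -0.033 0 0 1; 0.333 0 0 0 1; 0.402 0.053 0 0 1; 0.402 0.053 0 0 1; 0.402 0.053 0 0 1'; python3 - <<'E'
from h import *
c=imaging.camera("side"); h=cv2.cvtColor(c["img"],cv2.COLOR_RGB2HSV)
y=blobs(c,(20,110,70),(32,255,255),(240,240,320,290)); print(y,[ray(c,k[1],.098).round(4) for k in y])
t=imaging.camera("top")
v=np.hstack([cv2.resize(i[:,:,::-1],(400,450),interpolation=cv2.INTER_CUBIC) for i in (t["img"][190:280,320:400],c["img"][225:315,230:310])])
cv2.imwrite("pics/v2.png",v)
E
```

```text
t: 5.75
eef_pos: [0.5023, -0.2816, 0.0997]
tool_rot: [-0.003, 1.0, 0.0, -0.0]
force: [0.4, -0.2, 0.6]
grip_width: -0.0003
[(32, [261.94, 263.91], [260, 259, 4, 11])] [array([ 0.4888, -0.255 ,  0.098 ])]
```

View pics/v2.png

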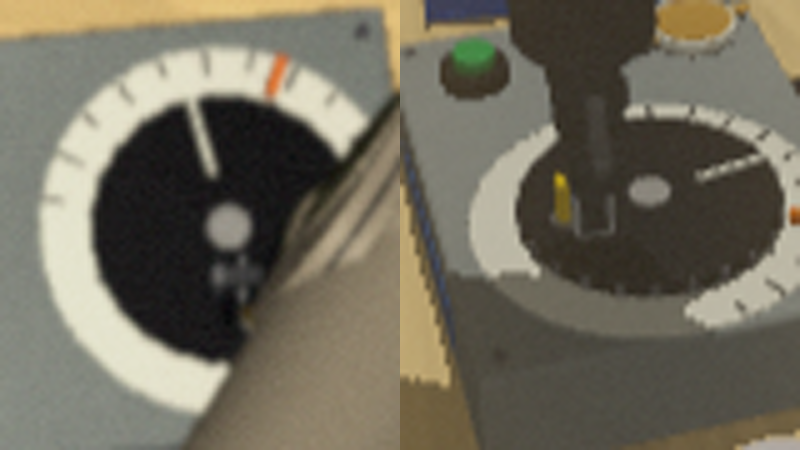

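The composite has the top view on the left and the side view on the right. In the top view the white index end is at about (358.4,210), roughly 30° short of the orange pointer at (375,205). In the side view the fingertips sit right behind the peg. I'll continue slowly and measure the line with a fit.

```bash
cat >> h.py <<'E'
AX=np.array([.538,-.2465])
def angles():
    """index and pointer angle (deg) from the top view"""
    c=imaging.camera("top"); h=cv2.cvtColor(c["img"],cv2.COLOR_RGB2HSV).astype(int)
    v,u=np.mgrid[0:420,0:560]; R,t=c["R"],c["t"]; o=-R.T@t
    d=np.stack([(u-c["cx"])/c["fx"],(v-c["cy"])/c["fy"],np.ones(u.shape)],-1)@R
    def polar(z):
        w=o+d*((z-o[2])/d[...,2])[...,None]; return np.hypot(*(w[...,:2]-AX).transpose(2,0,1)),w[...,:2]
    r,w=polar(.084); m=(r>.026)&(r<.066)&(h[...,2]>95)&(h[...,1]<90)&(w[...,0]>AX[0]-.005)
    r2,w2=polar(.08); k=(r2>.078)&(r2<.108)&(h[...,0]<17)&(h[...,1]>130)&(h[...,2]>120)
    out=[]
    for mm,ww in((m,w),(k,w2)):
        p=ww[mm]; q=(p-AX).mean(0); wt=np.arctan2(p[:,1]-AX[1],p[:,0]-AX[0])
        L=cv2.fitLine(p.astype(np.float32)*1000,cv2.DIST_HUBER,0,.1,.01).ravel()
        out.append((int(mm.sum()),np.degrees(np.arctan2(q[1],q[0])).round(2),np.hypot(*q).round(4),"fit dir",(np.degrees(np.arctan(L[1]/L[0]))).round(1)))
    return out,c
E
python3 -m handwheel '0.018 0.022 0 0 1; 0.037 0.044 0 0 1; 0.052 0.07 0 0 1; 0.066 0.095 0 0 1; 0.066 0.095 0 0 1; 0.066 0.095 0 0 1';  python3 - <<'E'
from h import *
print(angles()[0])
E
```

```text
t: 6.6
eef_pos: [0.4927, -0.2673, 0.0998]
tool_rot: [-0.003, 1.0, 0.0, 0.0]
force: [-0.2, 0.2, -0.8]
grip_width: 0.0002
[(119, np.float64(-59.97), np.float64(0.0432), 'fit dir', np.float32(51.7)), (15, np.float64(-16.87), np.float64(0.0926), 'fit dir', np.float32(-18.7))]
```

```bash
sed -i 's/&(w\[...,0\]>AX\[0\]-.005)/\&(np.abs(np.arctan2(w[...,1]-AX[1],w[...,0]-AX[0])+.1)<.45)/' h.py; python3 - <<'E'
from h import *
o,c=angles(); print(o)
cv2.imwrite("pics/t3.png",cv2.resize(c["img"][190:280,320:410,::-1],None,fx=6,fy=6,interpolation=cv2.INTER_CUBIC))
E
```

```text
[(36, np.float64(1.34), np.float64(0.0496), 'fit dir', np.float32(0.7)), (15, np.float64(-17.09), np.float64(0.0928), 'fit dir', np.float32(-15.8))]
```

View pics/t3.png

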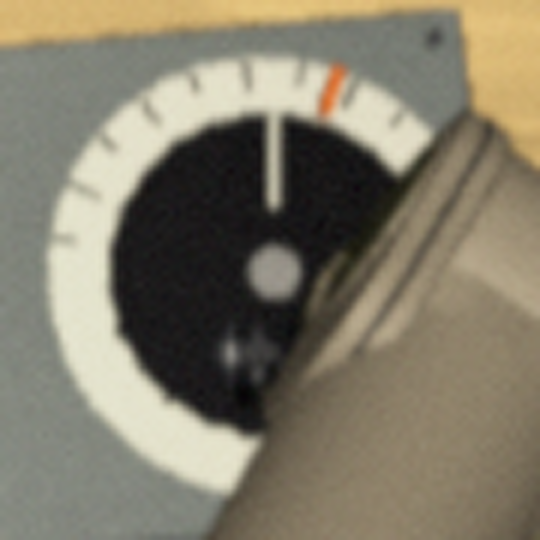

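The index is now at about 1.2° and the pointer at about −17.5°, so roughly 18° remain.

```bash
python3 -m handwheel '0.006 0.014 0 0 1; 0.012 0.028 0 0 1; 0.017 0.042 0 0 1; 0.021 0.055 0 0 1; 0.025 0.072 0 0 1; 0.025 0.072 0 0 1; 0.025 0.072 0 0 1';  python3 - <<'E'
from h import *
for i in range(3): print(angles()[0])
E
```

```text
t: 7.58
eef_pos: [0.4888, -0.2567, 0.0997]
tool_rot: [-0.003, 1.0, 0.0, -0.0]
force: [0.5, -1.3, 0.6]
grip_width: -0.0
[(33, np.float64(-11.16), np.float64(0.0492), 'fit dir', np.float32(-12.3)), (17, np.float64(-16.89), np.float64(0.0916), 'fit dir', np.float32(-18.4))]
[(34, np.float64(-11.29), np.float64(0.0495), 'fit dir', np.float32(-13.6)), (16, np.float64(-16.78), np.float64(0.0932), 'fit dir', np.float32(-17.8))]
[(34, np.float64(-11.29), np.float64(0.0495), 'fit dir', np.float32(-13.6)), (15, np.float64(-17.09), np.float64(0.0928), 'fit dir', np.float32(-15.8))]
```

```bash
python3 -m handwheel '0.001 0.012 0 0 1; 0.002 0.024 0 0 1; 0.003 0.033 0 0 1; 0.003 0.033 0 0 1; 0.003 0.033 0 0 1; 0.003 0.033 0 0 1';  python3 - <<'E'
from h import *
for i in range(2): o,c=angles(); print(o)
cv2.imwrite("pics/t4.png",cv2.resize(c["img"][190:280,320:410,::-1],None,fx=6,fy=6,interpolation=cv2.INTER_CUBIC))
E
```

```text
t: 8.48
eef_pos: [0.4883, -0.252, 0.0998]
tool_rot: [-0.003, 1.0, 0.0, -0.0]
force: [0.2, -1.4, -0.5]
grip_width: 0.0002
[(35, np.float64(-16.41), np.float64(0.0487), 'fit dir', np.float32(-18.0)), (16, np.float64(-16.97), np.float64(0.0922), 'fit dir', np.float32(-18.2))]
[(35, np.float64(-16.41), np.float64(0.0487), 'fit dir', np.float32(-18.0)), (14, np.float64(-16.99), np.float64(0.0932), 'fit dir', np.float32(-17.4))]
```

View pics/t4.png

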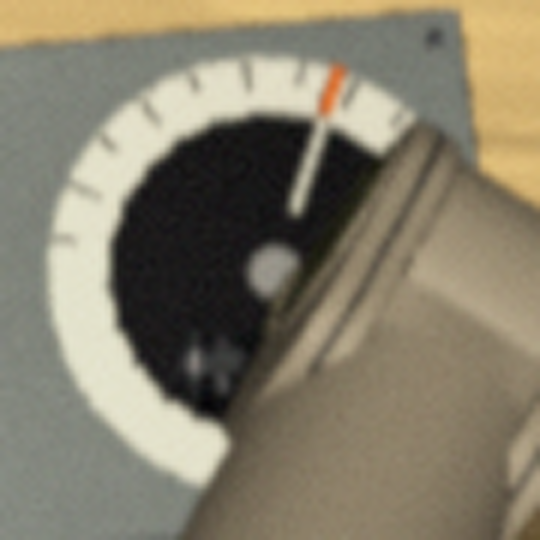

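The index line runs straight into the orange pointer, with a fitted difference of about 0.6°. I'll back off, lift and go over to the green button.

```bash
python3 -m handwheel '0 -0.04 0 0 1; 0 -0.08 0 0 1; 0 -0.08 0 0 1; 0 -0.08 -0.2 0 1; 0 -0.08 -0.4 0 1; 0 -0.08 -0.4 0 1; 0 -0.08 -0.4 0 1'; python3 -m handwheel '0.125 0.5 0 0 1; 0.245 1 0 0 1; 0.245 1 0 0 1; 0.245 1 0 0 1; 0.245 1 0 0 1';  python3 - <<'E'
from h import *
o,c=angles(); print(o); s=imaging.camera("side")
g=blobs(c,(50,100,50),(85,255,255),(290,250,330,280))[:1]; gs=blobs(s,(50,100,50),(85,255,255),(230,220,260,250))[:1]; print(g,gs)
if g and gs:
    P=[k["fx"]*0 or np.array([[k["fx"],0,k["cx"]],[0,k["fy"],k["cy"]],[0,0,1]])@np.c_[k["R"],k["t"]] for k in(c,s)]
    X=cv2.triangulatePoints(P[0],P[1],np.array(g[0][1])[:,None],np.array(gs[0][1])[:,None]); print((X[:3]/X[3]).ravel())
E
```

```text
t: 9.45
eef_pos: [0.4881, -0.2638, 0.1592]
tool_rot: [-0.003, 1.0, 0.0, -0.0]
force: [-1.2, 0.2, 0.3]
grip_width: 0.0004
t: 10.07
eef_pos: [0.4505, -0.115, 0.1593]
tool_rot: [-0.003, 1.0, -0.0, -0.0]
force: [0.5, -0.7, -0.4]
grip_width: -0.0002
[(35, np.float64(-16.41), np.float64(0.0487), 'fit dir', np.float32(-18.0)), (16, np.float64(-16.97), np.float64(0.0922), 'fit dir', np.float32(-18.2))]
[] [(11, [246.36, 236.09], [244, 234, 5, 5])]
```

```bash
python3 -m handwheel '0 0.13 0 0 1; 0 0.13 0 0 1; 0 0.13 0.2 0 1; 0 0.13 0.36 0 1; 0 0.13 0.36 0 1; 0 0.13 0.36 0 1'; python3 -m handwheel '0 0 0.02 0 1; 0 0 0.02 0 1';python3 -m handwheel '0 0 0.02 0 1; 0 0 0.02 0 1';  python3 - <<'E'
from h import *
c,s=imaging.camera("top"),imaging.camera("side")
P=[np.array([[k["fx"],0,k["cx"]],[0,k["fy"],k["cy"]],[0,0,1]])@np.c_[k["R"],k["t"]] for k in(c,s)]
X=cv2.triangulatePoints(P[0],P[1],np.array([310.04,265.19])[:,None],np.array([244.31,235.64])[:,None]); print((X[:3]/X[3]).ravel())
cv2.imwrite("pics/s5.png",cv2.resize(s["img"][190:320,210:360,::-1],None,fx=5,fy=5,interpolation=cv2.INTER_CUBIC))
E
```

```text
t: 10.92
eef_pos: [0.451, -0.0956, 0.1066]
tool_rot: [-0.003, 1.0, -0.0, 0.0]
force: [0.2, -0.3, 0.1]
grip_width: 0.0002
t: 11.18
eef_pos: [0.4508, -0.0949, 0.1031]
tool_rot: [-0.003, 1.0, 0.0, 0.0]
force: [0.3, -0.2, 0.5]
grip_width: -0.0001
t: 11.42
eef_pos: [0.4507, -0.0948, 0.0999]
tool_rot: [-0.003, 1.0, 0.0, 0.0]
force: [0.4, 1.1, 0.8]
grip_width: 0.0
[ 0.45172959 -0.09467987  0.08972294]
```

View pics/s5.png

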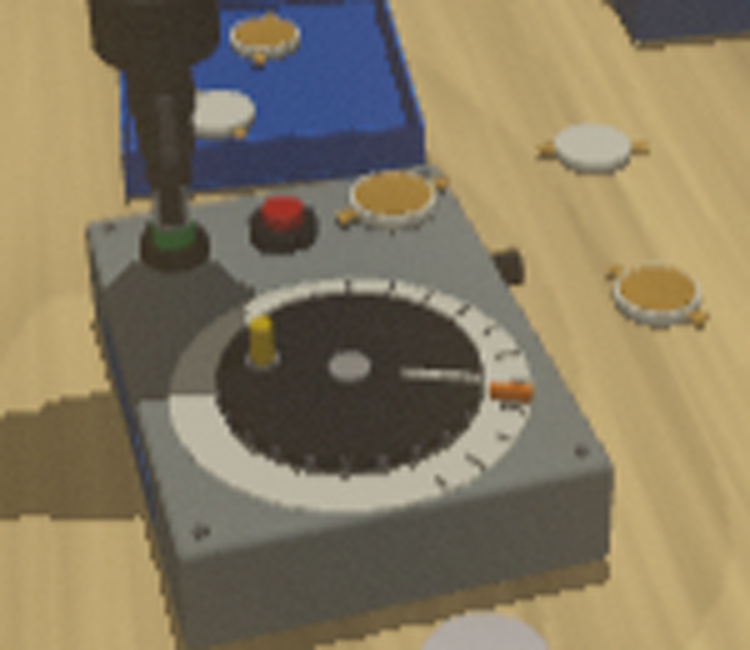

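The side crop shows the fingertip on the green button, red untouched and up. The index line runs from (402,373) to (480,379) in crop pixels and the orange bar is at (490–533,391), slightly lower than the line's extension. I'll check that in the side view before pressing.

```bash
python3 - <<'E'
from h import *
s=imaging.camera("side")
q=lambda u,z:ray(s,np.array(u)/5+(210,190)-.4,z)
for n,u,z in(("hub",(350,366),.086),("in0",(402,373),.084),("in1",(480,379),.084),("or0",(490,389),.08),("or1",(533,391),.08)):
    w=q(u,z); d=w[:2]-AX; print(n,w.round(4),np.degrees(np.arctan2(d[1],d[0])).round(1),np.hypot(*d).round(4))
print("pred tip row for orange",(proj(s,(.538+.079*np.cos(.305),-.2465-.079*np.sin(.305),.08))-(210,190))*5, (proj(s,(.538+.075*np.cos(.305),-.2465-.075*np.sin(.305),.084))-(210,190))*5)
h=cv2.cvtColor(s["img"],cv2.COLOR_RGB2HSV)[262:274,303:320]; print(h[...,0]);print(h[...,1]);print(h[...,2])
E
```

```text
hub [ 0.5396 -0.2442  0.086 ] 54.8 0.0028
in0 [ 0.5678 -0.2534  0.084 ] -13.0 0.0305
in1 [ 0.6097 -0.2667  0.084 ] -15.8 0.0745
or0 [ 0.6144 -0.2715  0.08  ] -18.1 0.0804
or1 [ 0.6376 -0.2777  0.08  ] -17.4 0.1043
pred tip row for orange [485.6579488  385.75382652] [478.60548583 379.57847821]
[[18 19 17 24 25 25 25 23 25 25 23 25 25 28 28 30 23]
 [16 14 18 21 23 25 25 26 23 25 25 23 26 30 30 27 26]
 [20 18 21 23 23 23 23 25 25 23 25 25 26 27 30 23 25]
 [24 24 22 22 25 25 25 26 25 25 24 23 23 28 32 30 28]
 [23 23 22 23 25 13 15 15 14 13 15 14 18 18 25 28 28]
 [21 20 21 21 21 13 15 14 15 14 14 14 14 16 30 30 25]
 [19 19 18 22 20 13 13 13 14 13 13 14 13 15 32 28 28]
 [16 16 17 20 22 14 14 13 13 13 13 13 14 17 27 27 30]
 [14 19 16 24 25 21 21 19 16 17 16 15 15 20 28 25 28]
 [21 17 23 25 26 26 26 21 20 21 25 22 23 25 33 27 28]
 [20 23 23 23 23 26 25 26 22 24 23 24 25 30 33 25 30]
 [17 19 23 25 25 23 23 25 26 23 25 25 23 28 27 28 30]]
[[ 74  78  70  36  30  32  34  33  32  30  32  32  31  24  24  27  26]
 [ 76  69  68  40  30  30  30  32  31  30  30  32  28  20  22  22  29]
 [ 42  52  49  
[... 848 characters left out ...]
 84 109 186 186 187 185 186 187 186 186 177 126 125 125 124]
 [133 126 142 114 186 186 186 186 186 167 168 169 166 138 126 126 124]
 [ 94  95 107 115 186 188 188 187 187 159 135 136 157 152 126 125 125]
 [ 62  62  61 105 176 169 167 169 178 170 163 176 181 158 124 125 124]
 [ 65  64  71 101 169 134 135 135 141 144 142 150 149 137 125 125 125]
 [ 61  62  68  98 181 122 119 121 122 122 122 123 122 121 124 125 124]
 [ 60  62  71 147 185 172 172 114 115 113 117 118 117 121 123 124 125]
 [ 60  59  87 180 185 185 183  93 121  96  98 147 172 125 126 124 125]
 [ 78  69 106 187 188 185 186 169 174 170 170 123 170 124 125 124 125]
 [ 76  98 172 185 185 186 187 184 187 185 185 169 156 126 124 125 123]]
```

Allowing for the bar's visible side face, the side view puts the index within about 1–2° of the pointer, against a tolerance of about 3.8°. The top view says 0.6°. I'll press now in small steps, watching the force.

```bash
for i in 1 2 3; do echo; done; python3 -m handwheel '0 0 0.02 0 1; 0 0 0.02 0 1; 0 0 0.02 0 1'; python3 -m handwheel '0 0 0.02 0 1; 0 0 0.02 0 1; 0 0 0.02 0 1'; python3 -m handwheel '0 0 0.015 0 1; 0 0 0.015 0 1; 0 0 0.015 0 1'
```

```text
t: 11.95
eef_pos: [0.4508, -0.0948, 0.0969]
tool_rot: [-0.003, 1.0, 0.0, 0.0]
force: [1.3, 0.5, 3.4]
grip_width: -0.0002
t: 12.32
eef_pos: [0.4508, -0.0948, 0.0941]
tool_rot: [-0.003, 1.0, 0.0, 0.0]
force: [-0.5, 0.7, 7.2]
grip_width: 0.0004
t: 12.7
eef_pos: [0.451, -0.0948, 0.0936]
tool_rot: [-0.003, 1.0, 0.001, 0.0]
force: [-11.6, 1.5, 35.7]
grip_width: -0.0001
```

It has bottomed out: the motion stalls about 6 mm below first contact and the force jumps. I'll release and lift clear.

```bash
python3 -m handwheel '0 0 -0.1 0 1; 0 0 -0.3 0 1; 0 0 -0.6 0 1; 0 0 -0.9 0 1; 0 0 -0.9 0 1; 0 0 -0.9 0 1'; python3 -m handwheel '0 0.5 0 0 1; 0 1 0 0 1; 0 1 0 0 1; 0 1 0 0 1; 0 1 0 0 1; 0 1 0 0 1';  python3 - <<'E'
from h import *
o,c=angles(); print(o); s=imaging.camera("side")
v=np.hstack([cv2.resize(i[:,:,::-1],(400,360),interpolation=cv2.INTER_CUBIC) for i in (c["img"][180:288,290:410],s["img"][210:318,230:350])])
cv2.imwrite("pics/v6.png",v)
for n,k,b in(("top",c,(270,180,420,300)),("side",s,(215,215,340,320))):
    print(n,blobs(k,(50,100,50),(85,255,255),b)[:1],blobs(k,(0,150,80),(3,255,255),b)[:1])
    a=cv2.cvtColor(cv2.imread(f"pics/{n}0.png"),cv2.COLOR_BGR2RGB).astype(int)
E
```

```text
t: 13.45
eef_pos: [0.45, -0.0947, 0.2257]
tool_rot: [-0.003, 1.0, 0.0, -0.001]
force: [-0.3, -0.1, -0.3]
grip_width: -0.0001
t: 14.2
eef_pos: [0.4496, 0.0539, 0.2261]
tool_rot: [-0.002, 1.0, -0.0, -0.0]
force: [0.1, -0.2, 0.6]
grip_width: 0.0003
[(35, np.float64(-16.41), np.float64(0.0487), 'fit dir', np.float32(-18.0)), (15, np.float64(-16.87), np.float64(0.0926), 'fit dir', np.float32(-18.7))]
top [(64, [309.91, 265.27], [306, 261, 9, 9])] [(90, [307.5, 239.62], [303, 235, 10, 11])]
side [(6, [244.0, 237.33], [242, 237, 5, 2])] [(28, [265.96, 231.68], [263, 230, 7, 5])]
```

View pics/v6.png

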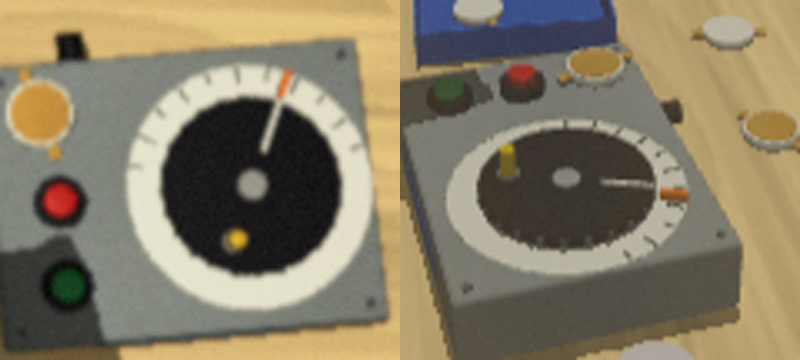

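The last picture shows the index line running into the orange pointer in both views. The green button is up again (in the arm's shadow), red is up, and the caps in view are undisturbed. Handing in.

```bash
python3 - <<'E'
from h import *
from plant import sign_off
c=imaging.camera("top"); y=blobs(c,(22,130,90),(32,255,255),(345,240,380,262))[:1]
d=ray(c,y[0][1],.112)[:2]-AX; print("peg-based index angle",np.degrees(np.arctan2(-d[1],-d[0])))
print(read_state()["t"],sign_off())
E
```

```text
peg-based index angle -20.19666400755463
the job is handed in; nothing more can be done
14.35 None
```

The dial is set to the orange pointer, and the green button was pressed fully down and let go. I handed the job in at about 14.4 s. `sign_off()` reports no verdict, so these are my own checks.

- **Dial:** I pushed the peg clockwise about 160° with the shut fingertips, without gripping it. The forces I read while pushing stayed below 2 N.
- **Alignment:** the estimates don't fully agree, but all are inside the tolerance of about 3.8°.

| Check | Index against pointer |
|---|---|
| Top-view line fit | about 0.5° short of it |
| Side view | about 1–2° short of it |
| Peg position, top view | about 2–3° past it (index at −20.2°, pointer at −17° to −18.7°) |

- **Green button:** it went down about 6 mm and bottomed out. I pressed a little past that, and the force reached 36 N. I lifted off, and the dial's line fit read the same afterwards.
- **Button up again:** only the force returning to zero and the last picture show this. The button was in the arm's shadow, so its side-view colour patch was too small to confirm it.
- **Other things:** the red button and the orange pointer read the same as at the start, within measurement noise. The caps in the last picture look untouched. I did not measure the loose things again; the tool only came down over the dial and the green button. The arm ended clear of everything, with the tool at 0.226 m.

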